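# Go and no-go check of a bored wooden block

### The arm

A 6-joint arm with a two-finger parallel gripper is mounted at the origin on the work surface. World frame = base frame: x ahead of the robot, y to its left, z up, the work surface at z = 0. Lengths are in mm, angles in rad, forces in N, time in s.
With the tool pointing down it reaches from about 275 to 750 mm from the base axis. Payload 10.2 kg.
Tool frame: the origin (TCP) lies at the very end of the fingers, on their centre line; the grasp point (between the pads) lies 19 mm behind it; z points along the fingers, y is the direction in which the jaws open and shut (so a half turn about z gives the same grasp; the last joint's range is limited). The gripper opens to 85 mm and grips with 20 to 120 N. Pads are 22 mm wide; open, the fingers measure 114 mm over their backs; the gripper's body (76 mm by 85 mm) begins 54 mm behind the grasp point. The pads swing forward as they close: fully open they stand 13 mm farther back than shut.
Start: joints at [-1.438, 0.313, 1.498, -0, 1.331, -0.223], TCP at [182.866, -492.129, 231.294] pointing down, gripper open.
Joint ranges: [-2.94, 2.94], [-0.97, 2.17], [0.19, 2.56], [-1.23, 4.37], [0.02, 3.11], [-2.88, 2.88]. Speed limits (rad/s): [2.39, 2.39, 3.01, 3.14, 3.14, 3.14].

### API

Orientations are given as a unit quaternion [w, x, y, z].
In Python, from rig import sensors, imaging, ctrl gives the robot as it stands.
- The arm moves only by the shell command python3 -m creep 'ROWS' [FORCE]. ROWS is JSON, a list of rows, each an object with "grip": the finger opening in mm, from 0 to 85.4; "linear": the shift along the tool's x, y, z in mm, a list of three; "rot": the turn, a rotation vector about the tool's x, y, z in rad, a list of three. A call has 1 to 12 rows; each row shifts and turns the commanded pose from where the row before left it, along the tool's axes as they then stand; what a row does not reach is not made up. A row lasts 1/12 s, in which the tool goes at most 41.7 mm and 7.16 degrees, less where a joint would pass 70% of its speed; a pose out of reach is approached as far as the arm can. A call with a gripper value outside its range is refused whole. The fingers move at their own pace and stop on an object; FORCE is the grip in N (left out, the last holds). Time passes only in rows, so rows that do not move let the fingers close. It gives the time, the measured TCP pose, the force and the opening at its end, in the units of the state.
- sensors.sense(): the state, without advancing time (a new reading comes with each control period).
- imaging.capture(name): name is "scene" or "top" or "wrist"; returns (picture, depth): 384x512x3 uint8, red, green, blue; 384x512 float32, mm along the optical axis (not along the pixel's ray), 0 where there is no reading.
- imaging.camera_params(name): a dict with "intrinsics" (3x3 intrinsics, pixels), "R" (3x3) and "t" (3): a world point X has camera coordinates R X + t. Camera axes: x right, y down, z forward; pixel columns grow to the right and rows downward; lengths in mm; the calibration is good to about 2 mm. A picture is of the moment at which its call begins: read the wrist's pose just before it. camera_params takes no time and is no camera call; for the wrist camera it gives the pose at the moment of the call.
- ctrl.finish_job(): hands the job in, once; it reports no verdict.
The state is a dict: "time_s": time; "joints": joint angles; "dq": joint speeds; "tau": joint torques, N m; "eef_pos": TCP position; "ee_rot": TCP orientation; "force": force on the tool from outside, world axes, zero at the start; "wrist_torque": the same for the moment, N m; "grip_width": opening from 0.0 (shut) to 1.0 (fully open).
Only numpy, scipy, OpenCV 4.12 (cv2) and the standard library are available. Lean on these libraries where they do the work, as an engineer would, in place of code of your own. Each camera call takes 0.05 s, during which the arm holds its last target.

### The job

Check the round bore of the taller wooden block with the two-plug gauge that stands on the cork mat: holding it upright by its handle, push the narrow go plug all the way down into the bore until the gauge's bar sits on the block, lift it out, then set the wide no-go plug down centred on the mouth of the same bore so that it rests there and is refused. Then set the gauge down standing on the cork mat again before letting go. Keep the bored block standing about where it is and leave the lower block with the square mortise alone.

Things in the scene. Friction and masses are not known exactly. Their poses are not given: they have to be found in the camera images.
- gauge: Dark wood bar, 120 x 24 mm, z 35 to 49 mm, on two steel plugs pointing down, both 35 mm long: GO at x = +55 mm, 36 mm wide, nose tapering to 22 mm over its lowest 10 mm; NO-GO at x = -55 mm, 52 mm wide. Handle block on its middle: 40 (x) x 24 (y) mm, z 49 to 90 mm. Origin midway between the plugs at their lower faces; z up. 0.45 kg, balances at the handle. Starts standing on the mat, at any yaw.
- block: The block to be checked: plain light wood, loose, 0.28 kg, 80 x 80 mm and 70 mm tall, with a round bore 44 mm in diameter straight down its middle, through to the bench. Origin: centre of its underside, on the bore's axis; z up; the bore's mouth is 70 mm above the origin.
- mat: Round cork mat fixed on the bench, 250 mm in diameter, 4 mm thick. Origin: centre of its underside, at bench level.
- mortised: Bystander: a lower block of the same wood, loose, 80 x 80 mm and 30 mm tall, with a square 40 mm mortise through its middle. Origin: centre of its underside.
Mind the look-alikes: they are no part of the job. What is shaped like the gauge but yellow is not meant. Leave any yellow look-alike of the block alone.

How it is judged (in metres and radians):
On the way, in this order (a step that is already met when the one before it is completed fails the run):
1. the go plug is in the bore to at least 28 of its 35 mm, the gauge upright (x of block in the frame of gauge between 0.039 and 0.071 m and y of block in the frame of gauge between -0.016 and 0.016 m and z of block in the frame of gauge above -0.042 m and angle between gauge's own z axis and vertical below 0.26 rad), for 0.2 s.
2. the no-go plug rests on the bore's mouth within about 14 mm of its centre, bearing on the block, and stays out (x of block in the frame of gauge between -0.069 and -0.041 m and y of block in the frame of gauge between -0.014 and 0.014 m and z of block in the frame of gauge between -0.08 and -0.06 m and angle between gauge's own z axis and vertical below 0.2 rad and contact force between gauge and block above 0.5 N), for 0.2 s.
3. the gauge, still held, is set down on the mat (plugs within about 10 mm of it) (horizontal distance between gauge and mat below 0.07 m and height (world z) of gauge below 0.015 m and contact force between the fingers and gauge above 0.5 N), for 0.05 s.
At the end, for the whole second after the job is handed in: The gauge stands upright (within 0.1 rad) and still on its two plugs on the cork mat, its middle within 70 mm of the mat's centre, released; the bored block stands upright within 50 mm of where it was (horizontal distance between gauge and mat below 0.07 m and height (world z) of gauge between 0.001 and 0.01 m and angle between each of gauge, block's own z axis and vertical below 0.1 rad and linear speed of gauge below 0.02 m/s and distance of block from where it was at the start of the episode below 0.05 m); the robot touches nothing.
It fails at once if the low mortised block is moved more than 20 mm (distance of mortised from where it was at the start of the episode above 0.02 m).
It fails at once if the gauge is tipped over (more than 0.6 rad) (angle between gauge's own z axis and vertical above 0.6 rad).
It also fails if it takes over 64 s, if anything falls off the work surface, if the arm or the gripper's body presses on something with over 40 N, if the wrist force passes 120 N, or if a joint passes its speed limit or range.

## Working session

There is one attempt and no reset: what is moved stays moved. The work goes in short steps, Python scripts to look and compute and a shell command to move; the robot and the scene stay as the last step left them, time stands still between calls to the robot, and variables do not carry over. Pictures are saved under pics/ and viewed, and the job is handed in when it is done.

```bash
mkdir -p pics
cat > h.py <<'E'
import numpy as np,cv2
from rig import sensors,imaging,ctrl
def snap(n,f):
    s=sensors.sense();P=imaging.camera_params(n);im,d=imaging.capture(n)
    cv2.imwrite('pics/%s.png'%f,cv2.cvtColor(im,cv2.COLOR_RGB2BGR));np.savez('pics/%s.npz'%f,im=im,d=d,K=P['intrinsics'],R=P['R'],t=P['t']);return im,d,P
def world(f):
    z=np.load('pics/%s.npz'%f);d=z['d'];h,w=d.shape;u,v=np.meshgrid(np.arange(w),np.arange(h))
    c=np.stack([u,v,np.ones_like(u)],-1)@np.linalg.inv(z['K']).T*d[...,None]
    return (c-z['t'])@z['R'],z['im'],d
E
python3 - <<'E'
from h import *
print(sensors.sense())
for n in['scene','top','wrist']: snap(n,n+'0')
E
```

```text
{'time_s': 0.0, 'joints': array([-1.43841531e+00,  3.13494920e-01,  1.49844213e+00,  3.50996187e-05,
        1.33102514e+00, -2.23418894e-01]), 'dq': array([ 0.00029698,  0.00060841, -0.00141926, -0.00146242, -0.00060992,
        0.00047979]), 'tau': array([-7.34818695e-05, -4.12261999e+01, -2.59743887e+01, -1.98751104e-04,
        4.14281458e-03,  6.35452309e-06]), 'eef_pos': array([ 182.8308623 , -491.85661146,  230.71020246]), 'ee_rot': array([-6.83281865e-04,  9.84218002e-01,  1.76958909e-01,  4.81863303e-05]), 'force': array([-0.50760596,  0.6045286 ,  0.1526463 ]), 'wrist_torque': array([-0.00769081,  0.00558745,  0.00653616]), 'grip_width': 0.997617002841446}
```

View pics/scene0.png

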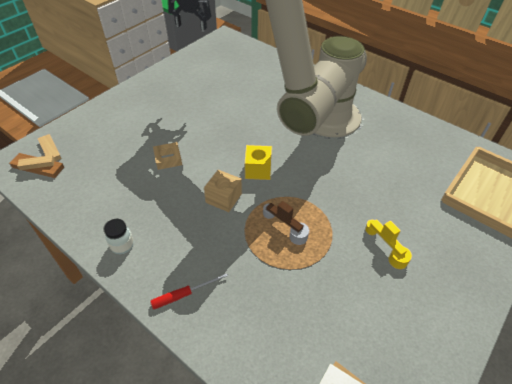

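View pics/top0.png

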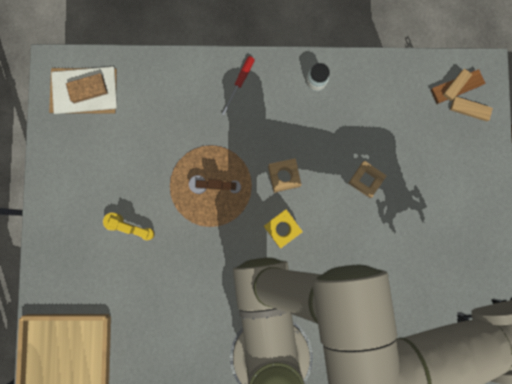

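View pics/wrist0.png

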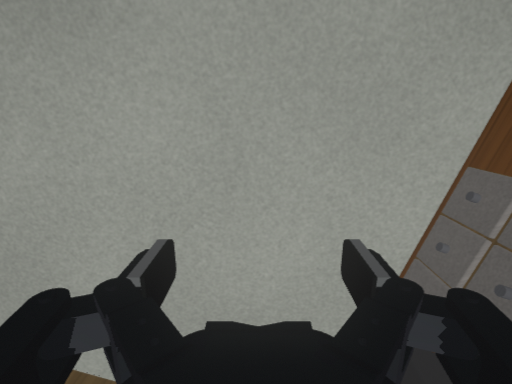

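The top view shows the gauge on the mat near (216,184), with its wide plug probably on the left at (197,183). One wood block is at (285,176) and another at (366,180), and the yellow decoys are at (284,228) and (128,226). I'll use depth to measure positions.

Run:
```python
from h import *
for f in['top0','scene0']:
    W,im,d=world(f)
    z=W[...,2]
    print(f)
    def rep(n,m):
        p=W[m&(d>0)]; 
        if len(p)<5: print(n,len(p));return
        r=cv2.minAreaRect(p[:,:2].astype(np.float32)); print(n,len(p),p.mean(0).round(1),[np.round(x,1) for x in r])
    X,Y=W[...,0],W[...,1]
    u,v=np.meshgrid(np.arange(512),np.arange(384))
    if f=='top0':
        reg=lambda a,b,c,e:(u>=a)&(u<b)&(v>=c)&(v<e)
        rep('blk',reg(260,308,150,200)&(z>62)&(z<80)); rep('mort',reg(345,390,155,205)&(z>22)&(z<40))
        rep('handle',reg(180,250,165,205)&(z>86)&(z<105)); rep('bar',reg(180,250,165,205)&(z>48)&(z<62))
        hs=im.astype(int); m=reg(160,260,135,235)&(hs[...,0]-hs[...,2]>40)&(z<12); rep('mat',m)
        p=W[m][:,:2].astype(np.float32); print('mat circ',cv2.minEnclosingCircle(p))
im=cv2.imread('pics/top0.png')[140:240,165:395];cv2.imwrite('pics/tc.png',cv2.resize(im,None,fx=3.4,fy=3.4,interpolation=3))
im=cv2.imread('pics/scene0.png')[130:280,140:350];cv2.imwrite('pics/sc.png',cv2.resize(im,None,fx=3.8,fy=3.8,interpolation=3))
```

```text
top0
blk 597 [537.6 -36.7  71.8] [array([537.9, -36.8]), array([80.1, 80.7]), np.float64(12.6)]
mort 569 [ 529.8 -288.5   31.6] [array([ 530.4, -289.1]), array([80.5, 80.7]), np.float64(54.9)]
handle 119 [507.8 164.8  95.7] [array([508.4, 164.7]), array([38.6, 23.6]), np.float64(85.3)]
bar 219 [507.6 164.2  54.5] [array([508.3, 165.2]), array([119.9,  24.3]), np.float64(86.7)]
mat 2660 [509.9 221.5   5.9] [array([510.7, 193.7]), array([233. , 230.7]), np.float64(39.7)]
mat circ ((511.0002746582031, 184.6595001220703), 123.64754486083984)
scene0
```

View pics/tc.png

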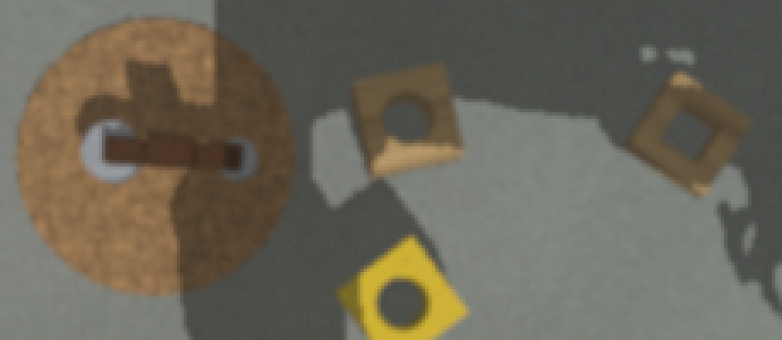

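View pics/sc.png

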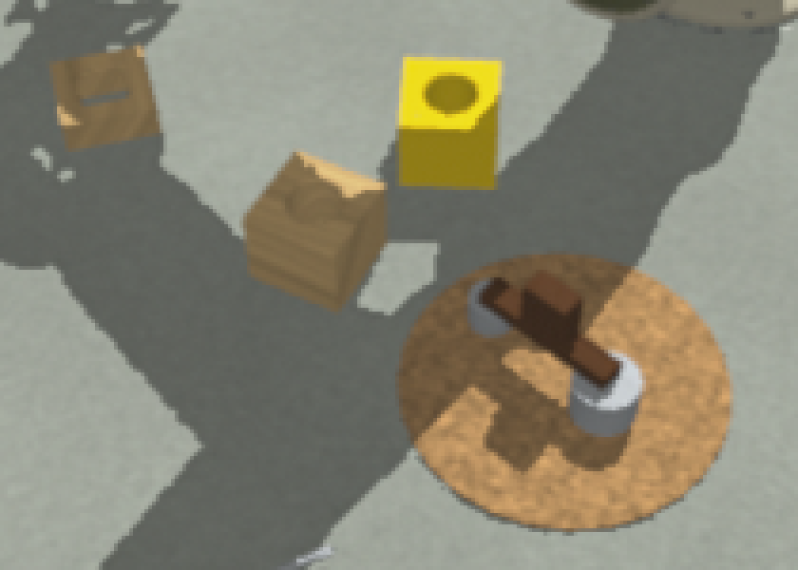

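Both views agree. The round-bore block is 70 mm tall at about (538,-37) and the mortised block is at (530,-289). The gauge is centred near (508,165), with its GO plug on the -y side and its yaw about -93°. I'll turn the tool and travel above the gauge.

```bash
python3 -m creep '[{"grip":85,"linear":[0,0,0],"rot":[0,0,0.1034]},{"grip":85,"linear":[0,0,0],"rot":[0,0,0.1034]},{"grip":85,"linear":[0,0,0],"rot":[0,0,0.1034]},{"grip":85,"linear":[0,0,0],"rot":[0,0,0.1034]},{"grip":85,"linear":[12,-28,0],"rot":[0,0,0]},{"grip":85,"linear":[12,-28,0],"rot":[0,0,0]},{"grip":85,"linear":[12,-28,0],"rot":[0,0,0]},{"grip":85,"linear":[12,-28,0],"rot":[0,0,0]},{"grip":85,"linear":[12,-28,0],"rot":[0,0,0]},{"grip":85,"linear":[12,-28,0],"rot":[0,0,0]},{"grip":85,"linear":[12,-28,0],"rot":[0,0,0]},{"grip":85,"linear":[12,-28,0],"rot":[0,0,0]}]' 40
python3 -m creep '[{"grip":85,"linear":[12,-28,0],"rot":[0,0,0]},{"grip":85,"linear":[12,-28,0],"rot":[0,0,0]},{"grip":85,"linear":[12,-28,0],"rot":[0,0,0]},{"grip":85,"linear":[12,-28,0],"rot":[0,0,0]},{"grip":85,"linear":[12,-28,0],"rot":[0,0,0]},{"grip":85,"linear":[12,-28,0],"rot":[0,0,0]},{"grip":85,"linear":[12,-28,0],"rot":[0,0,0]},{"grip":85,"linear":[12,-28,0],"rot":[0,0,0]},{"grip":85,"linear":[12,-28,0],"rot":[0,0,0]},{"grip":85,"linear":[12,-28,0],"rot":[0,0,0]},{"grip":85,"linear":[12,-28,0],"rot":[0,0,0]},{"grip":85,"linear":[0,0,0],"rot":[0,0,0]}]'
```

```text
time_s: 1.15
eef_pos: [292.0, -272.6, 231.2]
ee_rot: [-0.0, 1.0, -0.029, -0.0]
force: [0.3, -0.4, -0.2]
grip_width: 0.993
time_s: 2.15
eef_pos: [442.2, 29.3, 231.1]
ee_rot: [-0.001, 1.0, -0.027, 0.0]
force: [0.6, -0.3, 0.3]
grip_width: 0.997
```

Run:
```python
from h import *
snap('wrist','w1'); W,im,d=world('w1'); print(W[100,256],W[200,256],W[100,50],W[100,450])
```

```text
[530.42158371  26.91073278   1.24871905] [398.68246084  34.42917059   2.86706776] [544.34471296 284.1633142    6.20864441] [ 516.8644453  -217.90249087    2.48407675]
```

View pics/w1.png

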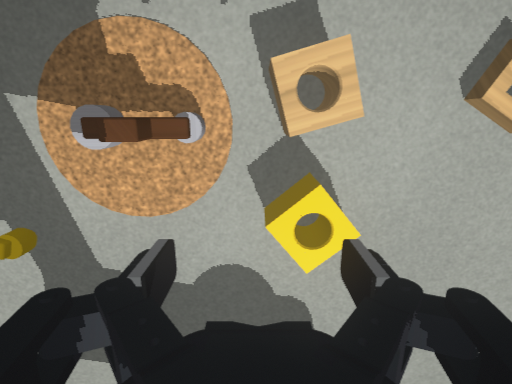

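The wrist view catches everything: the gauge at (137,128) with its wide plug left and GO plug right, and the bored block at (318,87). I'll measure both here.

Run:
```python
from h import *
W,im,d=world('w1');z=W[...,2];u,v=np.meshgrid(np.arange(512),np.arange(384))
reg=lambda a,b,c,e:(u>=a)&(u<b)&(v>=c)&(v<e)&(d>0)
def rep(n,m):
    p=W[m];r=cv2.minAreaRect(p[:,:2].astype(np.float32));q=p[:,:2]-p[:,:2].mean(0);U,S,V=np.linalg.svd(q,full_matrices=False)
    print(n,len(p),p.mean(0).round(1),[np.round(x,1) for x in r],'pca',np.degrees(np.arctan2(V[0,1],V[0,0])))
rep('blk',reg(260,370,30,140)&(z>64)&(z<78))
rep('handle',reg(60,215,100,160)&(z>88)&(z<102)); rep('bar',reg(60,215,100,160)&(z>48)&(z<62))
# bore mouth: ring inner boundary
m=(reg(260,370,30,140)&(z>64)&(z<78)).astype(np.uint8)
c,h=cv2.findContours(m,cv2.RETR_CCOMP,cv2.CHAIN_APPROX_NONE)
for k in range(len(c)):
    if h[0][k][3]>=0 and len(c[k])>30:
        pts=W[c[k][:,0,1],c[k][:,0,0]][:,:2];print('bore',cv2.fitEllipse(pts.astype(np.float32)))
m=reg(30,240,10,220)&(im[...,0].astype(int)-im[...,2]>35)&(z<12)
print('mat',cv2.minEnclosingCircle(W[m][:,:2].astype(np.float32)))
```

```text
blk 5189 [537.4 -37.9  71.2] [array([535.5, -37.9]), array([80.2, 80.5]), np.float64(12.4)] pca 103.53402997072817
handle 1045 [506.2 162.5  94.6] [array([505.9, 164. ]), array([40.2, 23.3]), np.float64(86.8)] pca -94.00410470881461
bar 1193 [505.3 149.7  54. ] [array([505.9, 164.2]), array([120.5,  23.1]), np.float64(86.8)] pca -93.21852839935232
bore ((535.3231811523438, -37.48440933227539), (44.097835540771484, 44.376747131347656), 15.504010200500488)
mat ((508.49383544921875, 185.340087890625), 126.55640411376953)
```

```bash
python3 -m creep '[{"grip":85,"linear":[11.3,-27.6,0],"rot":[0,0,0]},{"grip":85,"linear":[11.3,-27.6,0],"rot":[0,0,0]},{"grip":85,"linear":[11.3,-27.6,0],"rot":[0,0,0]},{"grip":85,"linear":[11.3,-27.6,0],"rot":[0,0,0]},{"grip":85,"linear":[11.3,-27.6,0],"rot":[0,0,0]},{"grip":85,"linear":[0,0,22],"rot":[0,0,0]},{"grip":85,"linear":[0,0,22],"rot":[0,0,0]},{"grip":85,"linear":[0,0,22],"rot":[0,0,0]},{"grip":85,"linear":[0,0,22],"rot":[0,0,0]},{"grip":85,"linear":[0,0,22],"rot":[0,0,0]},{"grip":85,"linear":[0,0,0],"rot":[0,0,0]},{"grip":85,"linear":[0,0,0],"rot":[0,0,0]}]'
python3 - <<'E'
from h import *
snap('wrist','w2');s=sensors.sense();print(s['eef_pos'],s['ee_rot'],s['grip_width'])
E
```

```text
time_s: 3.2
eef_pos: [505.4, 159.5, 121.2]
ee_rot: [0.0, 1.0, -0.029, -0.001]
force: [0.5, -0.0, 0.6]
grip_width: 0.996
[506.03813313 159.76456602 122.27161017] [-9.58292952e-06  9.99572484e-01 -2.92351986e-02  3.91101778e-04] 0.996986983071294
```

View pics/w2.png

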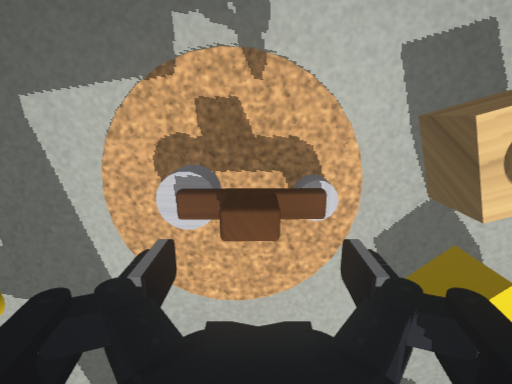

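The handle at (250,215) sits slightly left of the finger centre at column 258, which matches the 4 mm y error. I'll correct that, descend and grip.

```bash
python3 -m creep '[{"grip":85,"linear":[0,-4.3,5],"rot":[0,0,0]},{"grip":85,"linear":[0,0,10],"rot":[0,0,0]},{"grip":85,"linear":[0,0,10],"rot":[0,0,0]},{"grip":85,"linear":[0,0,10],"rot":[0,0,0]},{"grip":85,"linear":[0,0,10],"rot":[0,0,0]},{"grip":85,"linear":[0,0,10],"rot":[0,0,0]},{"grip":85,"linear":[0,0,8],"rot":[0,0,0]},{"grip":85,"linear":[0,0,0],"rot":[0,0,0]},{"grip":85,"linear":[0,0,0],"rot":[0,0,0]}]'
python3 -m creep '[{"grip":20,"linear":[0,0,0],"rot":[0,0,0]},{"grip":20,"linear":[0,0,0],"rot":[0,0,0]},{"grip":20,"linear":[0,0,0],"rot":[0,0,0]},{"grip":20,"linear":[0,0,0],"rot":[0,0,0]},{"grip":20,"linear":[0,0,0],"rot":[0,0,0]},{"grip":20,"linear":[0,0,0],"rot":[0,0,0]},{"grip":20,"linear":[0,0,0],"rot":[0,0,0]},{"grip":20,"linear":[0,0,0],"rot":[0,0,0]}]' 70
```

```text
time_s: 4.0
eef_pos: [505.7, 164.6, 57.9]
ee_rot: [0.0, 1.0, -0.029, -0.0]
force: [-0.1, 0.7, 0.1]
grip_width: 0.997
time_s: 4.67
eef_pos: [506.3, 164.6, 58.9]
ee_rot: [-0.0, 1.0, -0.029, 0.001]
force: [0.1, 0.4, 5.5]
grip_width: 0.461
```

Gripped at about 39 mm, which matches the 40 mm handle. Lifting 96 mm.

```bash
python3 -m creep '[{"grip":20,"linear":[0,0,-8],"rot":[0,0,0]},{"grip":20,"linear":[0,0,-16],"rot":[0,0,0]},{"grip":20,"linear":[0,0,-18],"rot":[0,0,0]},{"grip":20,"linear":[0,0,-18],"rot":[0,0,0]},{"grip":20,"linear":[0,0,-18],"rot":[0,0,0]},{"grip":20,"linear":[0,0,-18],"rot":[0,0,0]},{"grip":20,"linear":[0,0,0],"rot":[0,0,0]},{"grip":20,"linear":[0,0,0],"rot":[0,0,0]}]'
python3 - <<'E'
from h import *
snap('wrist','w3');snap('scene','s3');s=sensors.sense();print(s['eef_pos'],s['ee_rot'],s['grip_width'],s['force'])
W,im,d=world('w3');z=W[...,2]
u,v=np.meshgrid(np.arange(512),np.arange(384))
m=(u>150)&(u<350)&(v>150)&(v<245)&(d>0)&(z>60); p=W[m]; 
h=np.histogram(p[:,2],bins=np.arange(60,220,4));print([(int(b),int(a)) for a,b in zip(*h) if a>20])
E
```

```text
time_s: 5.33
eef_pos: [505.6, 164.6, 154.1]
ee_rot: [-0.0, 1.0, -0.029, 0.0]
force: [0.3, 0.5, -5.0]
grip_width: 0.46
[504.99930405 164.52844116 152.78583268] [ 1.71357595e-04  9.99581153e-01 -2.89049319e-02 -1.41204435e-03] 0.46206109939614903 [ 0.36403968 -0.13218041 -4.85037286]
[(100, 56), (104, 109), (108, 132), (112, 181), (116, 206), (120, 195), (124, 206), (128, 196), (132, 1365), (136, 326), (140, 442), (144, 726), (148, 2309), (152, 180), (156, 197), (160, 279), (164, 386), (168, 390), (172, 369), (176, 361)]
```

View pics/w3.png

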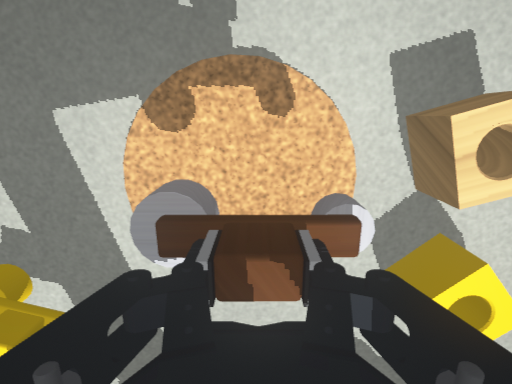

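View pics/s3.png

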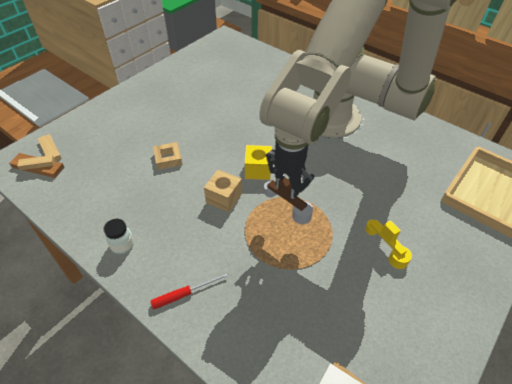

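The gauge is held level, with its bar at row 235 and the block still at (490,150). I'll fit the gauge pose in the hand.

```bash
cat >> h.py <<'E'
def bar(f,zt,box=(100,420,180,310)):
    W,im,d=world(f);z=W[...,2];u,v=np.meshgrid(np.arange(512),np.arange(384))
    a,b,c,e=box
    m=(u>=a)&(u<b)&(v>=c)&(v<e)&(d>0)&(abs(z-zt)<7)&(im[...,0].astype(int)-im[...,2]>20)
    p=W[m]
    r=cv2.minAreaRect(p[:,:2].astype(np.float32));A=np.c_[p[:,:2]-p[:,:2].mean(0),np.ones(len(p))];k=np.linalg.lstsq(A,p[:,2],rcond=None)[0]
    print('bar',len(p),[np.round(x,1) for x in r],'z,slope',k.round(3))
E
python3 - <<'E'
from h import *
bar('w3',149)
W,im,d=world('w3');z=W[...,2];u,v=np.meshgrid(np.arange(512),np.arange(384))
m=((u>400)&(v>80)&(v<215)&(z>64)&(z<78)).astype(np.uint8);p=W[m>0]
c,h=cv2.findContours(m,cv2.RETR_CCOMP,cv2.CHAIN_APPROX_NONE)
for k in range(len(c)):
    if len(c[k])>30:print(h[0][k][3],cv2.minAreaRect(W[c[k][:,0,1],c[k][:,0,0]][:,:2].astype(np.float32)))
E
```

```text
bar 4430 [array([506. , 164.3]), array([118.3,  24. ]), np.float64(86.8)] z,slope [-1.00000e-01  4.00000e-03  1.48701e+02]
-1 ((532.1376953125, -23.20343780517578), (80.61153411865234, 52.65283203125), 12.154017448425293)
```

```bash
python3 -m creep '[{"grip":20,"linear":[4,15,0],"rot":[0,0,0]},{"grip":20,"linear":[7,25,0],"rot":[0,0,0]},{"grip":20,"linear":[7,25,0],"rot":[0,0,0]},{"grip":20,"linear":[7,25,0],"rot":[0,0,0]},{"grip":20,"linear":[7,25,0],"rot":[0,0,0]},{"grip":20,"linear":[6,20,0],"rot":[0,0,0]},{"grip":20,"linear":[3,10,0],"rot":[0,0,0]},{"grip":20,"linear":[0,0,0],"rot":[0,0,0]},{"grip":20,"linear":[0,0,0],"rot":[0,0,0]},{"grip":20,"linear":[0,0,0],"rot":[0,0,0]}]'
python3 - <<'E'
from h import *
s=sensors.sense();print(s['eef_pos'],s['ee_rot'],s['force'])
snap('wrist','w4');snap('scene','s4');bar('w4',149)
im=cv2.imread('pics/s4.png')[120:260,180:360];cv2.imwrite('pics/s4c.png',cv2.resize(im,None,fx=4,fy=4,interpolation=3))
E
```

```text
time_s: 6.27
eef_pos: [537.9, 18.5, 153.7]
ee_rot: [-0.0, 1.0, -0.029, -0.001]
force: [-0.6, 0.0, -4.7]
grip_width: 0.457
[537.92590084  18.45632973 153.69081469] [-2.85463936e-04  9.99592305e-01 -2.85428690e-02 -6.68359937e-04] [-0.59588074  0.0369187  -4.67204976]
bar 4412 [array([538.4,  18.5]), array([118.8,  23.8]), np.float64(86.8)] z,slope [-8.20000e-02  4.00000e-03  1.48422e+02]
```

View pics/w4.png

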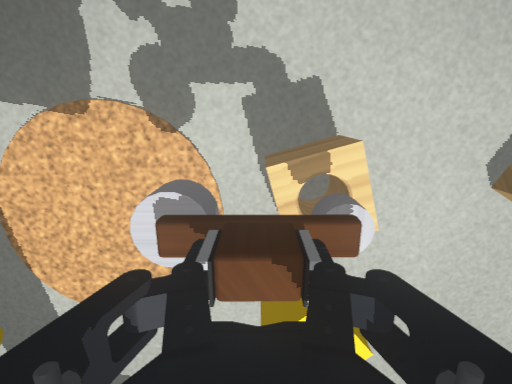

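View pics/s4c.png

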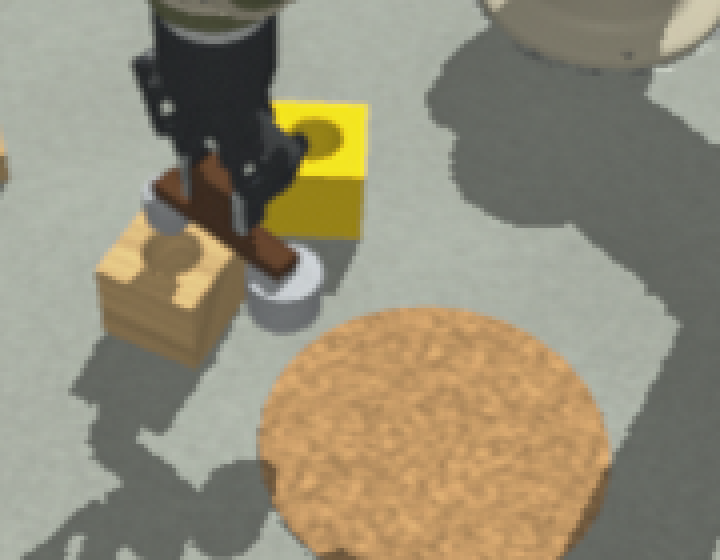

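Aligned to about 1 mm. I'll add 1.2 mm and start inserting.

```bash
python3 -m creep '[{"grip":20,"linear":[0,1.2,0],"rot":[0,0,0]},{"grip":20,"linear":[0,0,8],"rot":[0,0,0]},{"grip":20,"linear":[0,0,8],"rot":[0,0,0]},{"grip":20,"linear":[0,0,8],"rot":[0,0,0]},{"grip":20,"linear":[0,0,5],"rot":[0,0,0]},{"grip":20,"linear":[0,0,4],"rot":[0,0,0]},{"grip":20,"linear":[0,0,4],"rot":[0,0,0]},{"grip":20,"linear":[0,0,0],"rot":[0,0,0]},{"grip":20,"linear":[0,0,0],"rot":[0,0,0]}]'
python3 - <<'E'
from h import *
snap('scene','s5');s=sensors.sense();print(s['eef_pos'],s['force'],s['wrist_torque'])
im=cv2.imread('pics/s5.png')[120:260,180:360];cv2.imwrite('pics/s5c.png',cv2.resize(im,None,fx=4,fy=4,interpolation=3))
E
```

```text
time_s: 7.12
eef_pos: [538.4, 16.3, 117.3]
ee_rot: [0.0, 1.0, -0.029, -0.0]
force: [-0.1, 0.5, -3.7]
grip_width: 0.457
[538.5037382   16.23368139 117.49476341] [ 0.10564286 -0.08235644 -5.06141445] [0.01557283 0.05004294 0.01186787]
```

View pics/s5c.png

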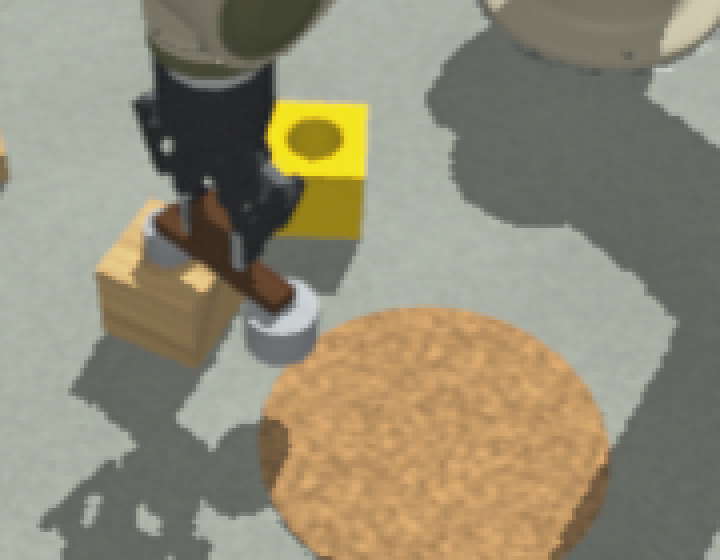

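The nose has entered the bore at (170,240) and the force is only the gauge's weight. Pushing down to the bar.

```bash
python3 -m creep '[{"grip":20,"linear":[0,-0.8,4],"rot":[0,0,0]},{"grip":20,"linear":[0,0,5],"rot":[0,0,0]},{"grip":20,"linear":[0,0,5],"rot":[0,0,0]},{"grip":20,"linear":[0,0,5],"rot":[0,0,0]},{"grip":20,"linear":[0,0,4],"rot":[0,0,0]},{"grip":20,"linear":[0,0,2],"rot":[0,0,0]},{"grip":20,"linear":[0,0,1],"rot":[0,0,0]},{"grip":20,"linear":[0,0,1],"rot":[0,0,0]},{"grip":20,"linear":[0,0,0],"rot":[0,0,0]},{"grip":20,"linear":[0,0,0],"rot":[0,0,0]}]'
```

```text
time_s: 8.0
eef_pos: [538.5, 17.1, 90.5]
ee_rot: [0.0, 1.0, -0.029, 0.0]
force: [-0.6, 0.2, -4.0]
grip_width: 0.461
```

```bash
python3 -m creep '[{"grip":20,"linear":[0,0,1],"rot":[0,0,0]},{"grip":20,"linear":[0,0,0],"rot":[0,0,0]},{"grip":20,"linear":[0,0,0],"rot":[0,0,0]},{"grip":20,"linear":[0,0,0],"rot":[0,0,0]}]'
python3 -m creep '[{"grip":20,"linear":[0,0,0.7],"rot":[0,0,0]},{"grip":20,"linear":[0,0,0],"rot":[0,0,0]},{"grip":20,"linear":[0,0,0],"rot":[0,0,0]},{"grip":20,"linear":[0,0,0],"rot":[0,0,0]}]'
```

```text
time_s: 8.33
eef_pos: [538.7, 17.1, 89.9]
ee_rot: [0.0, 1.0, -0.029, 0.001]
force: [-1.3, 1.6, 2.9]
grip_width: 0.461
time_s: 8.67
eef_pos: [538.8, 17.1, 89.8]
ee_rot: [0.0, 1.0, -0.029, 0.001]
force: [-2.8, 1.7, 10.1]
grip_width: 0.465
```

Force went from -4 N to +10 N at the expected height, so the bar appears seated. Checking visually before lifting.

Run:
```python
from h import *
snap('scene','s6');snap('wrist','w6');bar('w6',84)
im=cv2.imread('pics/s6.png')[120:260,180:360];cv2.imwrite('pics/s6c.png',cv2.resize(im,None,fx=4,fy=4,interpolation=3))
```

```text
bar 4496 [array([539.1,  17.1]), array([118.7,  23.8]), np.float64(86.8)] z,slope [-1.2600e-01  5.0000e-03  8.4296e+01]
```

View pics/s6c.png

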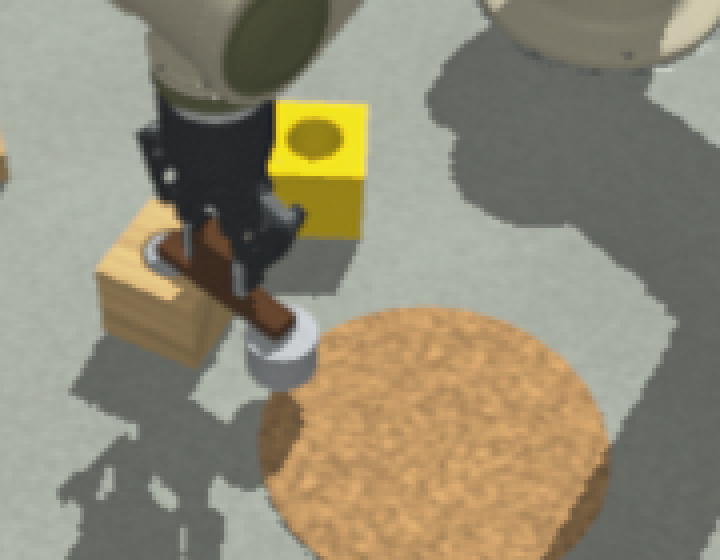

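The bar now sits flush on the block at (185,250), with its top at 84 mm as expected. Lifting out by 62 mm.

```bash
python3 -m creep '[{"grip":20,"linear":[0,0,-3],"rot":[0,0,0]},{"grip":20,"linear":[0,0,-6],"rot":[0,0,0]},{"grip":20,"linear":[0,0,-8],"rot":[0,0,0]},{"grip":20,"linear":[0,0,-8],"rot":[0,0,0]},{"grip":20,"linear":[0,0,-8],"rot":[0,0,0]},{"grip":20,"linear":[0,0,-10],"rot":[0,0,0]},{"grip":20,"linear":[0,0,-10],"rot":[0,0,0]},{"grip":20,"linear":[0,0,-10],"rot":[0,0,0]},{"grip":20,"linear":[0,0,0],"rot":[0,0,0]},{"grip":20,"linear":[0,0,0],"rot":[0,0,0]}]'
python3 - <<'E'
from h import *
s=sensors.sense();print(s['eef_pos'],s['force']);snap('wrist','w7');bar('w7',146);snap('top','t7')
W,im,d=world('w7');z=W[...,2];u,v=np.meshgrid(np.arange(512),np.arange(384))
m=(u>230)&(u<400)&(v>120)&(v<260)&(z>64)&(z<78);print(cv2.minAreaRect(W[m][:,:2].astype(np.float32)))
im=cv2.imread('pics/t7.png')[120:240,165:395];cv2.imwrite('pics/t7c.png',cv2.resize(im,None,fx=3.4,fy=3.4,interpolation=3))
E
```

```text
time_s: 9.6
eef_pos: [538.6, 17.0, 152.2]
ee_rot: [0.0, 1.0, -0.029, 0.001]
force: [0.2, -0.3, -6.2]
grip_width: 0.458
[538.57213398  17.04080711 152.15751656] [ 0.15537902 -0.28885674 -6.17888432]
bar 4521 [array([539. ,  17.2]), array([118.9,  23.8]), np.float64(86.8)] z,slope [-1.36000e-01  6.00000e-03  1.46495e+02]
((535.7780151367188, -37.58136749267578), (80.20574188232422, 80.196533203125), 12.513189315795898)
```

View pics/w7.png

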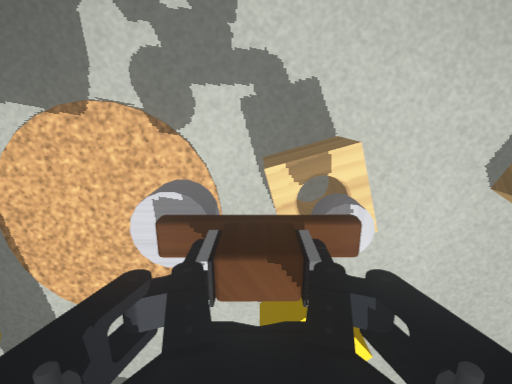

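View pics/t7c.png

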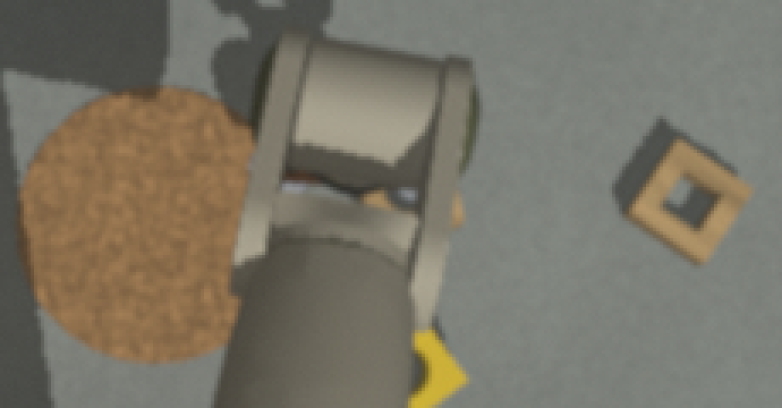

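The block hasn't moved (535.8,-37.6). Shifting 110 mm along the bar to bring the no-go plug over the bore.

```bash
python3 -m creep '[{"grip":20,"linear":[0,10,0],"rot":[0,0,0]},{"grip":20,"linear":[0,22,0],"rot":[0,0,0]},{"grip":20,"linear":[0,22,0],"rot":[0,0,0]},{"grip":20,"linear":[0,22,0],"rot":[0,0,0]},{"grip":20,"linear":[0,22,0],"rot":[0,0,0]},{"grip":20,"linear":[0,12,0],"rot":[0,0,0]},{"grip":20,"linear":[0,0,0],"rot":[0,0,0]},{"grip":20,"linear":[0,0,0],"rot":[0,0,0]},{"grip":20,"linear":[0,0,0],"rot":[0,0,0]}]'
python3 - <<'E'
from h import *
s=sensors.sense();print(s['eef_pos'],s['force']);snap('wrist','w8');bar('w8',146);snap('scene','s8')
im=cv2.imread('pics/s8.png')[120:260,140:320];cv2.imwrite('pics/s8c.png',cv2.resize(im,None,fx=4,fy=4,interpolation=3))
E
```

```text
time_s: 10.45
eef_pos: [531.9, -92.0, 151.4]
ee_rot: [-0.0, 1.0, -0.029, -0.0]
force: [0.2, -0.6, -4.8]
grip_width: 0.462
[531.92340518 -92.04267124 151.39232801] [ 0.24162858 -0.63042188 -4.77324324]
bar 4407 [array([532.4, -92.1]), array([119.2,  23.9]), np.float64(86.8)] z,slope [-1.00000e-01  3.00000e-03  1.45981e+02]
```

View pics/s8c.png

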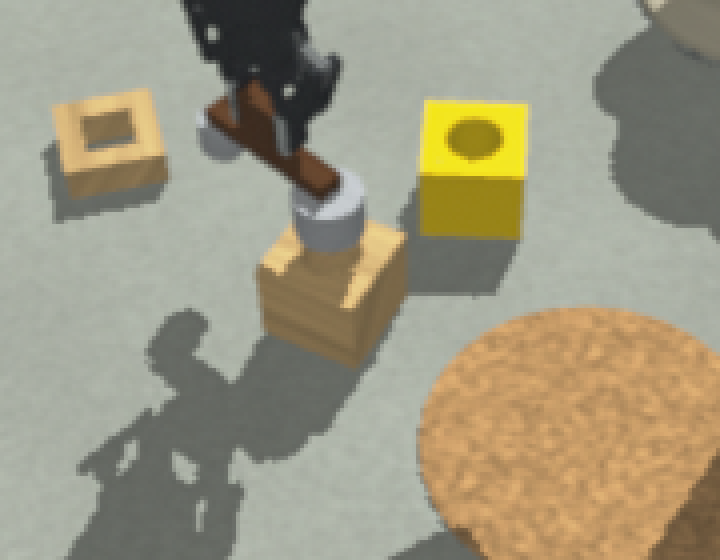

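View pics/w8.png

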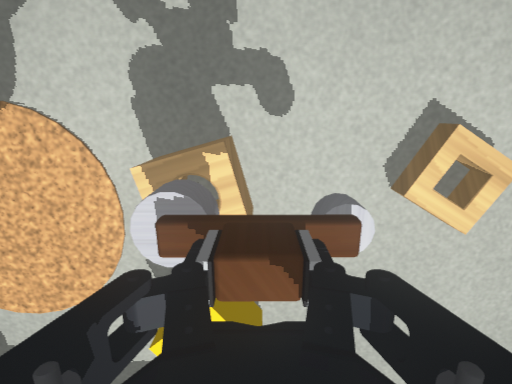

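The no-go plug is over the bore, within about 1 mm. Lowering it.

```bash
python3 -m creep '[{"grip":20,"linear":[0,0.4,5],"rot":[0,0,0]},{"grip":20,"linear":[0,0,6],"rot":[0,0,0]},{"grip":20,"linear":[0,0,6],"rot":[0,0,0]},{"grip":20,"linear":[0,0,4],"rot":[0,0,0]},{"grip":20,"linear":[0,0,2],"rot":[0,0,0]},{"grip":20,"linear":[0,0,1],"rot":[0,0,0]},{"grip":20,"linear":[0,0,1],"rot":[0,0,0]},{"grip":20,"linear":[0,0,0],"rot":[0,0,0]},{"grip":20,"linear":[0,0,0],"rot":[0,0,0]},{"grip":20,"linear":[0,0,0],"rot":[0,0,0]}]'
```

```text
time_s: 11.38
eef_pos: [532.1, -93.2, 126.8]
ee_rot: [0.0, 1.0, -0.029, 0.0]
force: [-0.3, -0.1, -4.1]
grip_width: 0.463
```

```bash
python3 -m creep '[{"grip":20,"linear":[0,-0.5,1],"rot":[0,0,0]},{"grip":20,"linear":[0,0,0.7],"rot":[0,0,0]},{"grip":20,"linear":[0,0,0],"rot":[0,0,0]},{"grip":20,"linear":[0,0,0],"rot":[0,0,0]},{"grip":20,"linear":[0,0,0],"rot":[0,0,0]}]'
python3 -m creep '[{"grip":20,"linear":[0,0,0.7],"rot":[0,0,0]},{"grip":20,"linear":[0,0,0],"rot":[0,0,0]},{"grip":20,"linear":[0,0,0],"rot":[0,0,0]},{"grip":20,"linear":[0,0,0],"rot":[0,0,0]}]'
```

```text
time_s: 11.8
eef_pos: [532.0, -92.6, 124.9]
ee_rot: [-0.0, 1.0, -0.029, 0.0]
force: [0.5, -0.1, -4.5]
grip_width: 0.461
time_s: 12.13
eef_pos: [532.2, -92.7, 124.8]
ee_rot: [0.0, 1.0, -0.029, 0.0]
force: [-2.7, -0.6, 6.0]
grip_width: 0.456
```

Contact: force has gone from -4.5 to +6 N at the mouth height. I'll hold a little longer and look.

```bash
python3 -m creep '[{"grip":20,"linear":[0,0,0.2],"rot":[0,0,0]},{"grip":20,"linear":[0,0,0],"rot":[0,0,0]},{"grip":20,"linear":[0,0,0],"rot":[0,0,0]},{"grip":20,"linear":[0,0,0],"rot":[0,0,0]}]'
python3 - <<'E'
from h import *
snap('wrist','w9');bar('w9',119);snap('scene','s9');print(sensors.sense()['force'])
im=cv2.imread('pics/s9.png')[120:260,140:320];cv2.imwrite('pics/s9c.png',cv2.resize(im,None,fx=4,fy=4,interpolation=3))
W,im,d=world('w9');z=W[...,2];u,v=np.meshgrid(np.arange(512),np.arange(384))
E
```

```text
time_s: 12.47
eef_pos: [532.2, -92.7, 124.8]
ee_rot: [0.0, 1.0, -0.029, 0.0]
force: [-4.3, -0.1, 7.5]
grip_width: 0.466
bar 4457 [array([532.4, -92.9]), array([118.3,  24.1]), np.float64(87.0)] z,slope [-1.17000e-01  5.00000e-03  1.19325e+02]
[-4.08732977 -0.55165346  8.04543941]
```

View pics/s9c.png

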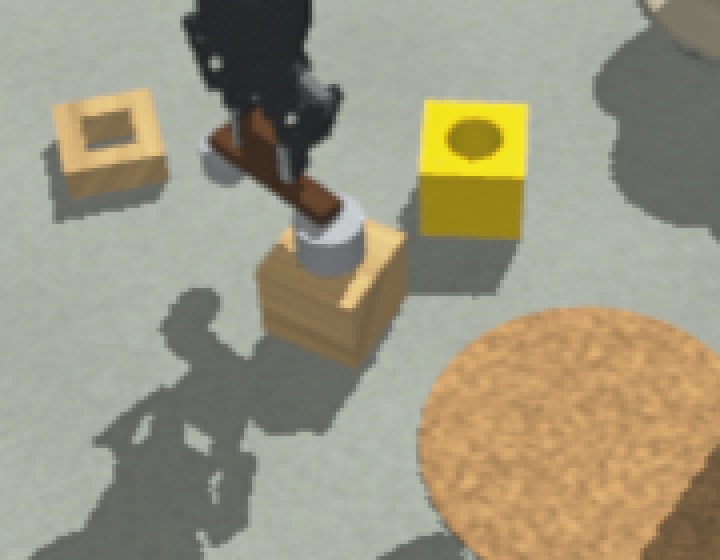

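View pics/w9.png

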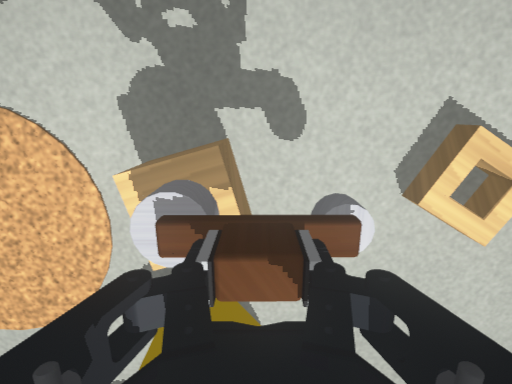

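The no-go plug sits refused on the mouth at (330,260), with gauge bottom about 70 mm. Lifting and carrying back to the mat.

```bash
python3 -m creep '[{"grip":20,"linear":[0,0,-4],"rot":[0,0,0]},{"grip":20,"linear":[0,0,-10],"rot":[0,0,0]},{"grip":20,"linear":[0,0,-12],"rot":[0,0,0]},{"grip":20,"linear":[0,0,-4],"rot":[0,0,0]},{"grip":20,"linear":[-2,-14,0],"rot":[0,0,0]},{"grip":20,"linear":[-4,-26,0],"rot":[0,0,0]},{"grip":20,"linear":[-4,-26,0],"rot":[0,0,0]},{"grip":20,"linear":[-4,-26,0],"rot":[0,0,0]},{"grip":20,"linear":[-4,-26,0],"rot":[0,0,0]},{"grip":20,"linear":[-4,-26,0],"rot":[0,0,0]},{"grip":20,"linear":[-4,-26,0],"rot":[0,0,0]},{"grip":20,"linear":[-4,-26,0],"rot":[0,0,0]}]'
python3 -m creep '[{"grip":20,"linear":[-4,-26,0],"rot":[0,0,0]},{"grip":20,"linear":[-4,-26,0],"rot":[0,0,0]},{"grip":20,"linear":[-3,-18,0],"rot":[0,0,0]},{"grip":20,"linear":[-1,-8,0],"rot":[0,0,0]},{"grip":20,"linear":[0,0,0],"rot":[0,0,0]},{"grip":20,"linear":[0,0,0],"rot":[0,0,0]}]'
python3 - <<'E'
from h import *
s=sensors.sense();print(s['eef_pos'],s['force']);snap('wrist','w10');bar('w10',148);snap('scene','s10')
E
```

```text
time_s: 13.57
eef_pos: [512.6, 106.7, 153.6]
ee_rot: [-0.0, 1.0, -0.029, -0.0]
force: [0.4, -0.5, -4.6]
grip_width: 0.46
time_s: 14.07
eef_pos: [505.7, 183.2, 153.7]
ee_rot: [0.0, 1.0, -0.029, -0.0]
force: [-0.9, 0.2, -4.6]
grip_width: 0.458
[505.69600285 183.22229926 153.6955713 ] [-0.90433289  0.22229281 -4.60509916]
bar 4468 [array([506.1, 183.3]), array([118.8,  23.8]), np.float64(86.7)] z,slope [-1.24000e-01  6.00000e-03  1.48149e+02]
```

View pics/s10.png

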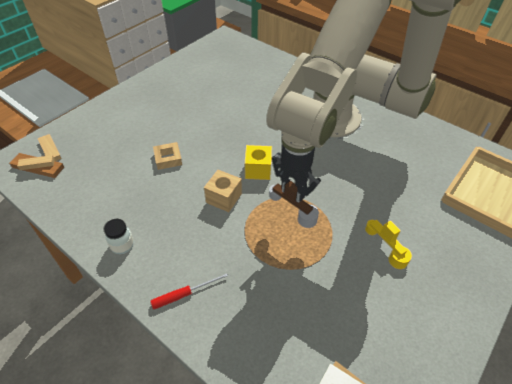

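The gauge is over the mat's centre and the block at (223,190) is standing. Lowering.

```bash
python3 -m creep '[{"grip":20,"linear":[0,0,8],"rot":[0,0,0]},{"grip":20,"linear":[0,0,16],"rot":[0,0,0]},{"grip":20,"linear":[0,0,18],"rot":[0,0,0]},{"grip":20,"linear":[0,0,18],"rot":[0,0,0]},{"grip":20,"linear":[0,0,16],"rot":[0,0,0]},{"grip":20,"linear":[0,0,8],"rot":[0,0,0]},{"grip":20,"linear":[0,0,5],"rot":[0,0,0]},{"grip":20,"linear":[0,0,2],"rot":[0,0,0]},{"grip":20,"linear":[0,0,0],"rot":[0,0,0]},{"grip":20,"linear":[0,0,0],"rot":[0,0,0]},{"grip":20,"linear":[0,0,0],"rot":[0,0,0]}]'
python3 -m creep '[{"grip":20,"linear":[0,0,1],"rot":[0,0,0]},{"grip":20,"linear":[0,0,1],"rot":[0,0,0]},{"grip":20,"linear":[0,0,1],"rot":[0,0,0]},{"grip":20,"linear":[0,0,0],"rot":[0,0,0]},{"grip":20,"linear":[0,0,0],"rot":[0,0,0]}]'
```

```text
time_s: 15.08
eef_pos: [506.4, 183.4, 63.8]
ee_rot: [-0.0, 1.0, -0.029, 0.001]
force: [0.1, 0.8, -4.2]
grip_width: 0.46
time_s: 15.5
eef_pos: [505.9, 183.4, 60.0]
ee_rot: [0.0, 1.0, -0.029, -0.0]
force: [-0.2, 0.2, -4.7]
grip_width: 0.456
```

```bash
python3 -m creep '[{"grip":20,"linear":[0,0,1],"rot":[0,0,0]},{"grip":20,"linear":[0,0,0],"rot":[0,0,0]},{"grip":20,"linear":[0,0,0],"rot":[0,0,0]}]'
python3 -m creep '[{"grip":20,"linear":[0,0,0.7],"rot":[0,0,0]},{"grip":20,"linear":[0,0,0],"rot":[0,0,0]},{"grip":20,"linear":[0,0,0],"rot":[0,0,0]}]'
```

```text
time_s: 15.75
eef_pos: [505.9, 183.4, 59.0]
ee_rot: [0.0, 1.0, -0.029, -0.0]
force: [-0.9, 0.2, -4.5]
grip_width: 0.462
time_s: 16.0
eef_pos: [506.0, 183.3, 58.9]
ee_rot: [0.0, 1.0, -0.029, 0.0]
force: [-4.1, -0.6, 5.5]
grip_width: 0.459
```

The gauge is standing on the mat, with force at +5.5 N. I'll release slowly, then retreat straight up.

```bash
python3 -m creep '[{"grip":20,"linear":[0,0,0],"rot":[0,0,0]},{"grip":48,"linear":[0,0,0],"rot":[0,0,0]},{"grip":60,"linear":[0,0,0],"rot":[0,0,0]},{"grip":75,"linear":[0,0,0],"rot":[0,0,0]},{"grip":85,"linear":[0,0,0],"rot":[0,0,0]},{"grip":85,"linear":[0,0,0],"rot":[0,0,0]},{"grip":85,"linear":[0,0,0],"rot":[0,0,0]},{"grip":85,"linear":[0,0,0],"rot":[0,0,0]}]' 20
python3 -m creep '[{"grip":85,"linear":[0,0,-6],"rot":[0,0,0]},{"grip":85,"linear":[0,0,-12],"rot":[0,0,0]},{"grip":85,"linear":[0,0,-16],"rot":[0,0,0]},{"grip":85,"linear":[0,0,-20],"rot":[0,0,0]},{"grip":85,"linear":[0,0,-20],"rot":[0,0,0]},{"grip":85,"linear":[0,0,-20],"rot":[0,0,0]},{"grip":85,"linear":[0,0,-20],"rot":[0,0,0]},{"grip":85,"linear":[0,0,-20],"rot":[0,0,0]},{"grip":85,"linear":[0,0,0],"rot":[0,0,0]},{"grip":85,"linear":[0,0,0],"rot":[0,0,0]},{"grip":85,"linear":[0,0,0],"rot":[0,0,0]}]'
python3 - <<'E'
from h import *
s=sensors.sense();print(s['eef_pos'],s['force'],s['grip_width']);snap('wrist','w11');snap('scene','s11');bar('w11',54,(100,420,100,310))
W,im,d=world('w11');z=W[...,2];u,v=np.meshgrid(np.arange(512),np.arange(384))
m=(d>0)&(im[...,0].astype(int)-im[...,2]>30)&(z<12)&(v<300)&(W[...,1]>40)
print('mat',cv2.minEnclosingCircle(W[m][:,:2].astype(np.float32)))
E
```

```text
time_s: 16.67
eef_pos: [506.0, 183.3, 58.3]
ee_rot: [-0.0, 1.0, -0.029, 0.0]
force: [-0.3, 0.3, -0.1]
grip_width: 0.992
time_s: 17.58
eef_pos: [505.6, 183.3, 191.8]
ee_rot: [0.0, 1.0, -0.029, -0.0]
force: [-0.8, 0.8, -0.3]
grip_width: 0.999
[505.5752438  183.29041014 191.80287301] [-0.76308766  0.78080301 -0.26897036] 0.9988608197407527
bar 1925 [array([471.7, 116.2]), array([265.2,  67.5]), np.float64(62.5)] z,slope [-3.0000e-03  2.0000e-03  5.3763e+01]
mat ((462.73095703125, 300.238037109375), 250.71864318847656)
```

View pics/w11.png

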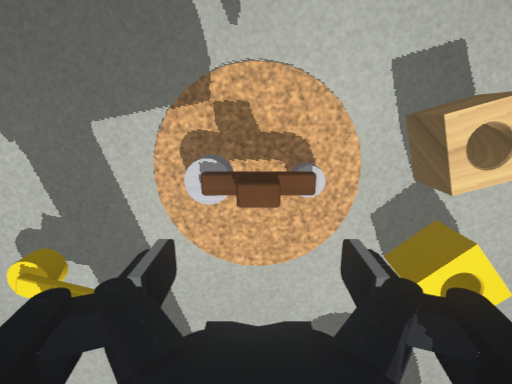

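View pics/s11.png

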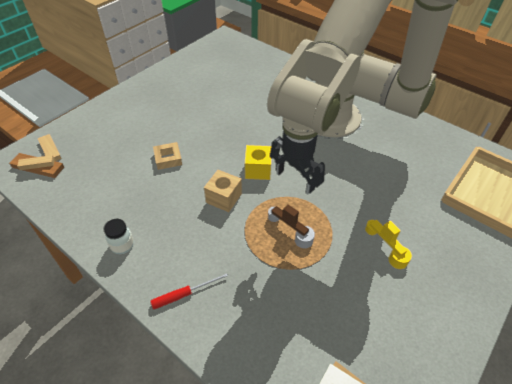

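The gauge stands upright in the middle of the mat (wrist view (258,185), mat centre (257,162)), released. The bored and mortised blocks haven't moved.

Run:
```python
from h import *
print(ctrl.finish_job())
```

```text
the job is handed in; nothing more can be done
None
```

The gauge check is done and handed in at about 18 s of the 64 s allowed; the hand-in reports no verdict.

1. **Go plug:** It went all the way down until the bar sat on the block. The bar's top read 84 mm, as expected, and the force rose from -4 N (the gauge's weight) to +10 N at contact.
2. **No-go plug:** Set down centred on the same mouth to within about 1 mm, it was refused at about 70 mm height with roughly 12 N of contact.
3. **Set-down:** The gauge was stood back on the mat while still held, with the force rising to +5.5 N, then released.

**Last checks:** The final pictures show the gauge upright near the middle of the mat, with the gripper clear above it. The bored block was measured within about 1 mm of its start between the two checks. At the end I judged both wood blocks by eye only, and neither looked moved.

**Check that failed:** My last numeric fits of the bar's position and the mat's centre were spoiled by yellow objects in view. The final position therefore rests on the pictures, the bar height of 54 mm, and the last arm pose of (506, 183) against the mat centre measured earlier at about (509, 185).

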